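# Free the wedged ski brush and shut the tuning drawer

## Task

The ski brush is lying skewed in the open drawer of the red tool chest, its corners caught under the drawer's inward-turned lips and its grip sticking up so that the drawer cannot shut. Without wrenching it, turn the brush straight to free its corners, lift it out and set it down gently, bristles down, in the middle of the blue mat; then push the drawer gently, without slamming or ramming it, until it clicks past its catch and sits fully home. Leave the bottle, the tin and the yellow wax block where they are.

Things in the scene. Friction and masses are not known exactly. Their poses are not given: they have to be found in the camera images.
- chest: Red steel tool chest, fixed; 240 deep (x) x 312 wide (y) x 134 mm high, four grey fronts with bar handles. Origin at the centre of its underside; x points from front to back (drawers shut along +x), z up. Only the upper left drawer (76 mm to +y) moves. Its top panel spans 124 to 134 mm above the bench. The other fronts stand 10 mm, their handles 51 mm, out from its front edge.
- drawer (a joint): Opening of the upper left drawer (m): 0 = home against a rigid stop, growing as it comes out to -x of the chest, at most 0.170. It runs lightly (about 1 N) until about 12 mm from home, where a spring catch resists with about 10 N and pushes it back out if let go; past about 4.5 mm the catch draws it in and holds it home.
- drawer_handle (a point): Middle of the drawer's steel bar handle: round bar 11 mm thick, 90 mm long along y, 35 mm out from the front face, 108 mm above the bench, a stem to the front near each end. Axes as the chest's; moves with the drawer.
- drawer_floor (a point): Centre of the drawer's inner floor, 78 mm above the bench; axes as the chest's, moves with the drawer. Tray 200 mm long (x), 124 wide inside; front panel from 100 mm to -x, 46 mm high over this floor. Walls 34 mm high; a 3 mm lip at the top of both side walls turns in 12 mm (gap 100 mm, 31 mm clear below). Drawer open by q: the chest's front edge is at x = q - 102 mm.
- brush: Loose ski brush, about 0.2 kg: wooden back 120 x 44 x 14 mm over a rigid black bristle pad 10 mm thick; upright green grip 66 (x) x 22 (y) mm, 24 to 78 mm above the underside. Origin: centre of the underside; x along its length, z up. Starts turned 0.72 to 0.90 rad from the drawer's x; its corners clear the lips within about 0.5 rad of that axis, centred between the lips.
- mat: Blue bench mat, fixed, 240 (x) x 200 (y) mm, 4 mm thick. Origin at the centre of its underside.
- cleaner: Loose bottle with red cap, 60 mm in diameter, 160 mm tall, origin at the centre of its underside. Leave alone.
- waxtin: Loose tin with orange lid, 72 mm in diameter, 50 mm tall, origin at the centre of its underside. Leave alone.
- wax: Loose yellow wax block, 50 x 50 x 40 mm, origin at the centre of its underside. Leave alone.
Things that resemble listed ones, but are neither listed nor needed, are in the scene too. What is shaped like the brush but pink or turquoise is not meant.

How it is judged:
By the outcome, as a careful person would: the job done as asked, in the order asked, and still so for the second after the job is handed in, with the robot touching nothing.
It also fails if it takes over 64 s, if anything falls off the work surface, if the arm or the gripper's body presses on something with over 40 N, if the wrist force passes 120 N, or if a joint passes its speed limit or range.

## Robot

A 6-joint arm with a two-finger parallel gripper is mounted at the origin on the work surface. World frame = base frame: x ahead of the robot, y to its left, z up, the work surface at z = 0. Lengths are in mm, angles in rad, forces in N, time in s.
With the tool pointing down it reaches from about 350 to 875 mm from the base axis. Payload 4.2 kg.
Tool frame: the origin (TCP) lies on the mounting face of the last link; the fingertips stand 173 mm ahead of it and the grasp point (between the pads) lies grip_point_offset ahead of it (grip_point_offset is the distance from the TCP to the grasp point, in mm); z points along the fingers, y is the line along which they close (so a half turn about z gives the same grasp; the last joint's range is limited). The gripper opens to 85 mm and grips with 20 to 120 N. Pads are 22 mm wide; open, the fingers measure 114 mm over their backs; the gripper's body (76 mm by 85 mm) begins 54 mm behind the grasp point. The pads swing forward as they close: fully open they stand 13 mm farther back than shut.
Start: joints at [-0.852, 0.385, 0.008, 0, -1.194, -0.259], TCP at [277.367, -560.06, 404.712] pointing down, gripper open.
Joint ranges: [-3.14, 3.14], [-1.21, 2.06], [-1.07, 1.41], [-3.16, 2.05], [-2.99, -0.16], [-3.1, 3.1]. Speed limits (rad/s): [2.79, 2.79, 3.14, 3.14, 3.14, 3.14].

## Interface

Orientations are given as a unit quaternion [x, y, z, w].
In Python, from bench import read_state, get_image, job_done, recognise, place_of, grip_point_offset gives the robot as it stands. The module is installed in compiled form; this text tells all that it offers.
- The arm moves only by the tool carry_out, never from a script. Its arguments are lists of equal length, an entry for each row: "slide": the shift along the tool's x, y, z in m, a list of three; "roll": the turn about the tool's z in degrees; "claw": the finger opening in m, from 0 to 0.0854. A call has 1 to 8 rows; each row is the pose to reach, as a shift and turn from the pose commanded when the call began, along the tool's axes at that moment; what a row does not reach only later rows make up. A row lasts 1/8 s, in which the tool goes at most 62.5 mm and 10.7 degrees, less where a joint would pass 70% of its speed; a pose out of reach is approached as far as the arm can. A call with a gripper value outside its range is refused whole. The fingers move at their own pace and stop on an object; the grip force is fixed at half the most. Time passes only in rows, so rows that repeat a pose let the fingers close. It gives the time, the measured TCP pose, the force, the opening and the grip force at its end, in the units of the state.
- read_state(): the state, without advancing time (a new reading comes with each control period).
- get_image(name): name is "side" or "top"; returns a dict with "img" (400x640x3 uint8, red, green, blue), "z_map" (400x640 float32, mm along the optical axis (not along the pixel's ray), 0 where there is no reading), "mtx" (3x3 intrinsics, pixels), "k1" (the pictures are not rectified: a ray, as slopes to the right and down, at radius r is drawn at 1 + k1 r^2 times it, then the intrinsics apply), "world_from_camera" (4x4, takes a point from camera to world coordinates). Camera axes: x right, y up, looking along -z (the intrinsics and any distortion apply to the point x, -y, -z); pixel columns grow to the right and rows downward; lengths in mm; the calibration is good to about 2 mm. A picture is of the moment at which its call begins.
- job_done(): hands the job in; it is judged then, once.
Trained networks look in a picture, given as the dict that the camera call returned (one of the last four; its "shot" number tells which), for a name from the list of things; names that differ only in an ending like _2 or _b are one class to them, and where a whole thing is asked for, a point or a joint stands for the part that bears it (a point fixed in the world has none). Each returns a list of dicts, best first, with "conf" (0 to 1); they miss things now and then, are a little off and sometimes report something else, mostly with a low value. They report only what shows in the picture. A call takes as long as a camera call. They do not tell look-alikes from the thing itself.
- recognise(picture, thing): "at" ([column, row] in pixels, amid what is visible of it).
- place_of(picture, thing): "at" ([column, row] in pixels: a listed point, or the origin of a listed thing).
The state is a dict: "clock": time; "joints": joint angles; "joint_vel": joint speeds; "joint_efforts": joint torques, N m; "position": TCP position; "ee_rot": TCP orientation; "contact_force": force on the tool from outside, world axes, zero at the start; "wrist_torque": the same for the moment, N m; "gripper_width": finger opening in mm; "grasp_force": force on a finger pad.
Only numpy, scipy, OpenCV 4.12 (cv2) and the standard library are available. Lean on these libraries where they do the work, as an engineer would, in place of code of your own. Each camera call takes 0.05 s, during which the arm holds its last target. There are 200 camera calls.

## Working session

There is one attempt and no reset: what is moved stays moved. The work goes in short steps, Python scripts to look and compute and a tool call to move; the robot and the scene stay as the last step left them, time stands still between calls to the robot, and variables do not carry over. Pictures are saved under pics/ and viewed, at most 11 in all, crops included, and the job is handed in when it is done.

Besides the shell and the picture viewer there is one more tool, called after "Emit:" by a JSON object that holds its "fn" and its "kwargs". carry_out: Moves the arm, as the interface text tells. Its arguments: {"type":"object","properties":{"slide":{"type":"array"},"roll":{"type":"array"},"claw":{"type":"array"}},"required":["slide","roll","claw"]}

```bash
mkdir -p pics; cat > h.py <<'E'
import numpy as np, cv2
from bench import *
def world(p,uv,r=2,z=None):
    """pixel -> world, via depth map (median), or by intersecting height z"""
    K=p["mtx"];k1=p["k1"];T=np.array(p["world_from_camera"])
    s=cv2.undistortPoints(np.array([[uv]],float),np.array(K,float),np.array([k1,0,0,0.]))[0,0]
    d=np.array([s[0],-s[1],-1.])
    if z is not None:
        w=T[:3,:3]@d; t=(z-T[2,3])/w[2]
        return T[:3,3]+t*w
    c,q=int(round(uv[0])),int(round(uv[1]))
    a=p["z_map"][max(q-r,0):q+r+1,max(c-r,0):c+r+1]; a=a[a>0]
    if not len(a): return np.full(3,np.nan)
    return (T@np.append(d*np.median(a),1))[:3]
def cloud(p):
    """world point for every pixel (nan where none)"""
    h,w=p["z_map"].shape
    g=np.stack(np.meshgrid(np.arange(w),np.arange(h)),-1).reshape(-1,1,2).astype(float)
    s=cv2.undistortPoints(g,np.array(p["mtx"],float),np.array([p["k1"],0,0,0.]))[:,0]
    d=np.c_[s[:,0],-s[:,1],-np.ones(len(s))]*p["z_map"].reshape(-1,1)
    T=np.array(p["world_from_camera"]);P=d@T[:3,:3].T+T[:3,3]
    P[p["z_map"].ravel()<=0]=np.nan
    return P.reshape(h,w,3)
def save(p,name,box=None,s=1):
    im=p["img"][:,:,::-1]
    if box: im=im[box[1]:box[3],box[0]:box[2]]
    cv2.imwrite("pics/"+name,cv2.resize(im,None,fx=s,fy=s,interpolation=cv2.INTER_CUBIC))
E
python3 - <<'E'
from h import *
np.set_printoptions(precision=1,suppress=True)
print(read_state(),grip_point_offset)
for n in("top","side"):
    p=get_image(n);save(p,n+"0.png")
    print(n,np.array(p["world_from_camera"])[:3])
    for t in["chest","drawer_handle","drawer_floor","brush","mat","cleaner","waxtin","wax"]:
        for d in place_of(p,t)[:4]: print(t,np.array(d["at"]),round(d["conf"],2),world(p,d["at"]))
E
```

```text
{'clock': 0.0, 'joints': array([-0.9,  0.4,  0. , -0. , -1.2, -0.3]), 'joint_vel': array([-0.,  0., -0., -0.,  0., -0.]), 'joint_efforts': array([  0. , -39.2,  18.8,   4.2,  -0. ,   0. ]), 'position': array([ 277.3, -559.9,  403.6]), 'ee_rot': array([-0.2,  1. ,  0. , -0. ]), 'contact_force': array([ 0.3, -0.9, -0.2]), 'wrist_torque': array([-0., -0., -0.]), 'grasp_force': 0.0, 'gripper_width': 85.56963627511958} 154.70000000000002
top [[   0.     1.    -0.2  274.5]
 [  -1.     0.    -0.    23.8]
 [   0.     0.2    1.  1632.7]]
drawer_handle [267.5 219.1] 0.66 [495.5 165.1 110.6]
drawer_floor [277.3 174.1] 0.61 [623.6 140.8 154.5]
drawer_floor [425.6 178.4] 0.59 [ 645.8 -307.5   93.3]
brush [235.4 261.2] 0.94 [369.5 255.8  75.8]
brush [299.1 256. ] 0.9 [393.6  66.6  76. ]
brush [278.9 178.3] 0.77 [611.2 135.4 154.6]
brush [333.5 219.3] 0.56 [509.4 -32.1  75.1]
mat [423. 254.] 0.94 [ 423.7 -319.     3.1]
cleaner [426.9 178.4] 0.77 [ 644.7 -310.3   98.5]
waxtin [205.9 223.4] 0.93 [482.3 359.4  48.9]
wax [206.9 175.5] 0.67 [636.5 372.5  36.4]
wax [427.6 178.3] 0.19 [ 644.9 -312.2   99.5]
side [[  -0.9    0.2   -0.3  247.5]
 [  -0.3   -0.6    0.8 1041. ]
 [  -0.     0.8    0.6  918.3]]
chest [247.9 219.4] 0.73 [736.4 196.4 133. ]
chest [307.5 320.5] 0.41 [486.6 403.9  43.1]
drawer_handle [331.3 238.2] 0.91 [498.9 173.9 111.8]
drawer_floor [282.6 228.7] 0.8 [641.6 175.1 107.6]
brush [374.2 253.1] 0.92 [388.7 103.6  26.1]
brush [221.  275.5] 0.91 [771.6 318.9  18. ]
brush [344.1 221.4] 0.78 [512.4 -13.4  20.7]
brush [288.9 231.7] 0.66 [624.2 171.9  98.7]
mat [390.6 177.4] 0.7 [ 424.4 -332.9    3.9]
cleaner [327.8 167.7] 0.59 [ 657.6 -301.2   17.7]
waxtin [307.8 315.6] 0.66 [488.7 395.6  50.9]
wax [249. 309.] 0.76 [644.8 404.1  23.9]
```

View pics/top0.png

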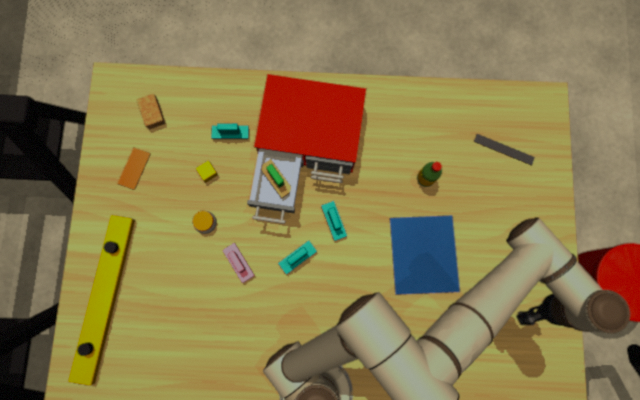

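View pics/side0.png

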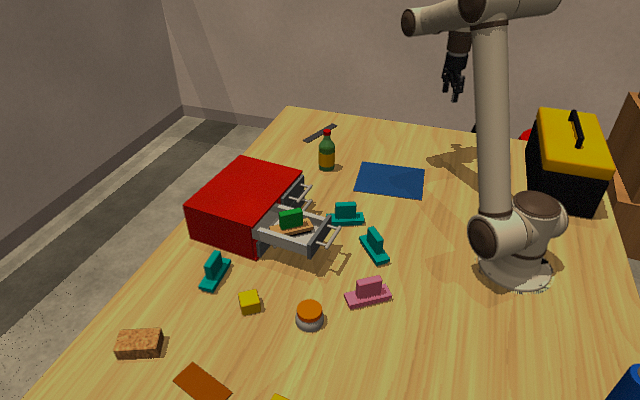

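The brush meant is the green-gripped one in the drawer (top view 277,176; side view 290,218). The turquoise ones (230,132), (334,220), (297,258) and the pink one (238,263) are look-alikes on the bench. I'll confirm with a crop and fit the geometry.

```bash
python3 - <<'E'
from h import *
np.set_printoptions(precision=2,suppress=True)
def rect(n,P):
    (c,s,a)=cv2.minAreaRect(P[:,:2].astype(np.float32)); print(n,len(P),"c",np.round(c,1),"size",np.round(s,1),"ang",round(a,1),"z",np.median(P[:,2]), "mean",P.mean(0))
for n in("top","side"):
    p=get_image(n);C=cloud(p);hsv=cv2.cvtColor(p["img"],cv2.COLOR_RGB2HSV);h,s,v=cv2.split(hsv)
    X,Y,Z=C[...,0],C[...,1],C[...,2]
    rect(n+" chesttop",C[((h<8)|(h>172))&(s>150)&(Z>128)&(Z<140)&(X>500)&(Y>-100)])
    g=(h>45)&(h<75)&(s>100)&(X>540)&(X<700)&(Y>80)&(Y<260)
    rect(n+" grip",C[g&(Z>148)&(Z<162)])
    w=(h>8)&(h<28)&(s>60)&(X>540)&(X<700)&(Y>80)&(Y<260)&(Z>92)&(Z<112)
    if w.sum()>5: rect(n+" wood",C[w])
    rect(n+" mat",C[(h>100)&(h<125)&(s>120)&(Z<15)&(X>250)&(Y<-150)&(X<600)])
    dr=(s<60)&(X>470)&(X<680)&(Y>60)&(Y<280)&(Z>60)&(Z<140)
    rect(n+" handle",C[dr&(Z>100)&(X<530)])
    if n=="top": save(p,"crop1.png",(235,130,375,240),5)
E
```

```text
top chesttop 6589 c [811.8  52.1] size [308.9 239.3] ang 83.9 z 132.76563454219058 mean [808.34  53.54 132.96]
top grip 143 c [623.4 149.4] size [64.6 20.6] ang 38.8 z 154.25927627523288 mean [622.57 148.46 154.3 ]
top wood 315 c [639.9 146.6] size [103.6 137.6] ang 78.1 z 100.42591316051585 mean [617.38 147.82 100.56]
top mat 4605 c [ 423.9 -321.8] size [233.6 196.1] ang 5.0 z 3.118769603231158 mean [ 422.05 -322.07    3.09]
top handle 162 c [509.5 149.4] size [117.7  41.6] ang 89.2 z 111.32285132759023 mean [508.87 146.73 112.56]
side chesttop 4714 c [814.1  55.6] size [317.6 242.4] ang 83.8 z 134.39360160304864 mean [809.9   73.02 134.31]
side grip 151 c [626.4 151.3] size [65.2 27.5] ang 42.7 z 155.1831816294923 mean [624.85 154.85 154.7 ]
side wood 329 c [619. 154.] size [129.9 139.4] ang 84.0 z 102.12008903991477 mean [617.47 156.42 101.58]
side mat 1964 c [ 424.8 -320. ] size [237.9 206.6] ang 4.8 z 4.758052943840482 mean [ 423.07 -315.7     4.78]
side handle 166 c [509.7 154.6] size [119.9  41.1] ang 89.3 z 112.7709945855471 mean [508.7  156.31 113.13]
```

View pics/crop1.png

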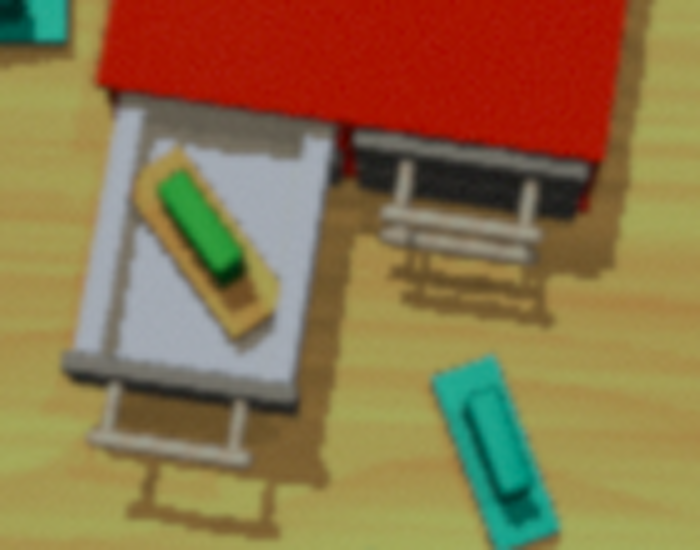

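The crop confirms it: the green-gripped brush in the drawer, its centre at crop (205,225), turned about 45° to the drawer. The chest is yawed about -6° and the brush is on the drawer's centreline. Next I work out the moves.

```bash
cat >> h.py <<'E'
from scipy.spatial.transform import Rotation as R
def go(target,yaw=None):
    """slide (mm) and roll (deg) from measured pose to world TCP target; yaw=heading of tool y, deg"""
    s=read_state();r=R.from_quat(s["ee_rot"]);M=r.as_matrix()
    ya=np.degrees(np.arctan2(M[1,1],M[0,1]))
    sl=M.T@(np.array(target)-s["position"])
    rl=None if yaw is None else (-(yaw-ya)+90)%180-90
    print("tooly",round(ya,2),"slide",np.round(sl,1),"roll",rl if rl is None else round(rl,1),"j",np.round(s["joints"],2),"F",np.round(s["contact_force"],1),"tilt",np.round(M[:,2],3))
    return sl
E
python3 - <<'E'
from h import *
G=grip_point_offset
go([624.5,151,320+G-154.7],130)
go([624.5,151,138+G],130)
E
```

```text
tooly 116.34 slide [-626.6  483.2   84.7] roll -13.7 j [-0.85  0.38  0.01 -0.   -1.19 -0.26] F [ 0.4 -0.3  0.5] tilt [ 0. -0. -1.]
tooly 116.34 slide [-626.6  483.2  112. ] roll -13.7 j [-0.85  0.38  0.01 -0.   -1.19 -0.26] F [ 0.4 -0.3  0.5] tilt [ 0. -0. -1.]
```

Emit:
{"fn": "carry_out", "kwargs": {"slide": [[-0.02,0.0155,0],[-0.06,0.046,0],[-0.1,0.077,0],[-0.14,0.108,0],[-0.185,0.143,0],[-0.23,0.177,0],[-0.275,0.212,0],[-0.32,0.247,0]], "roll": [0,-2,-4,-6,-8,-10,-12,-13.7], "claw": [0.06,0.06,0.06,0.06,0.06,0.06,0.06,0.06]}}

```text
clock: 2.0
position: [455.0, -195.0, 405.1]
ee_rot: [-0.343, 0.939, -0.0, 0.0]
contact_force: [0.4, -0.0, 0.2]
gripper_width: 60.0
grasp_force: 0.0
```

```bash
python3 - <<'E'
from h import *
go([624.5,151,340],130)
E
```

```text
tooly 130.11 slide [-352.5  155.5   65.2] roll 0.1 j [-0.08  0.16 -0.3   0.   -1.11 -0.79] F [ 0.4 -0.   0.2] tilt [ 0.001 -0.    -1.   ]
```

Emit:
{"fn": "carry_out", "kwargs": {"slide": [[-0.044,0.0195,0],[-0.092,0.0405,0],[-0.14,0.062,0],[-0.19,0.084,0],[-0.24,0.106,0.01],[-0.29,0.128,0.025],[-0.33,0.146,0.045],[-0.3525,0.1555,0.065]], "roll": [0,0,0,0,0,0,0,0], "claw": [0.06,0.06,0.06,0.06,0.06,0.06,0.06,0.06]}}

```text
clock: 3.0
position: [625.0, 151.4, 338.8]
ee_rot: [-0.343, 0.939, -0.0, 0.0]
contact_force: [-0.8, 0.1, 0.3]
gripper_width: 60.1
grasp_force: 0.0
```

```bash
python3 - <<'E'
from h import *
go([624.5,151,138+154.7],130)
p=get_image("side");save(p,"s1.png",(220,130,380,260),5)
E
```

```text
tooly 130.15 slide [ 0.7  0.1 46.1] roll 0.1 j [ 0.49  0.46 -0.04  0.   -1.07 -1.36] F [-0.8  0.1  0.3] tilt [ 0.  0. -1.]
```

View pics/s1.png

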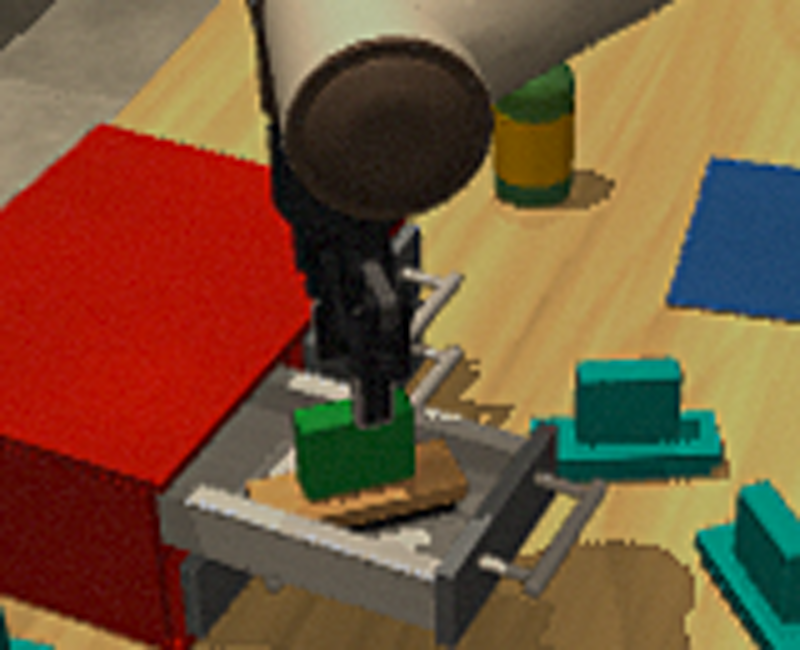

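The near finger (375,400) hangs on the +y side of the green grip (355,445), well clear of the lips. I'm going down.

Emit:
{"fn": "carry_out", "kwargs": {"slide": [[0.0,0,0.008],[0.0,0,0.018],[0.0,0,0.028],[0.0,0,0.038],[0.0,0,0.046],[0.0,0,0.046]], "roll": [0,0,0,0,0,0], "claw": [0.06,0.06,0.06,0.06,0.06,0.06]}}

```text
clock: 3.8
position: [624.2, 148.9, 292.9]
ee_rot: [-0.342, 0.94, -0.0, -0.001]
contact_force: [0.4, -0.3, 0.2]
gripper_width: 60.2
grasp_force: 0.0
```

Emit:
{"fn": "carry_out", "kwargs": {"slide": [[0,0,0],[0,0,0],[0,0,0],[0,0,0],[0,0,0],[0,0,0],[0,0,0],[0,0,0]], "roll": [0,0,0,0,0,0,0,0], "claw": [0.05,0.045,0.04,0.036,0.032,0.028,0.026,0.024]}}

```text
clock: 4.8
position: [624.3, 149.1, 293.7]
ee_rot: [-0.342, 0.94, -0.0, -0.0]
contact_force: [0.9, -0.0, -0.2]
gripper_width: 23.6
grasp_force: 0.0
```

Emit:
{"fn": "carry_out", "kwargs": {"slide": [[0,0,0],[0,0,0],[0,0,0],[0,0,0]], "roll": [0,0,0,0], "claw": [0.022,0.02,0.016,0.01]}}

```text
clock: 5.3
position: [624.4, 149.1, 293.9]
ee_rot: [-0.342, 0.94, -0.0, 0.0]
contact_force: [-0.3, -0.3, 0.5]
gripper_width: 21.4
grasp_force: 58.5
```

```bash
python3 - <<'E'
from h import *
s=read_state();print(s["contact_force"].round(1),s["wrist_torque"].round(2),s["grasp_force"],s["gripper_width"]);go([624.5,151,295],84)
p=get_image("side");save(p,"s2.png",(220,130,380,260),5)
E
```

```text
[-0.3 -0.3  0.5] [-0.15 -0.04 -0.02] 58.4949266910553 21.35999870536405
tooly 130.05 slide [-1.3  1.4 -1.1] roll 46.0 j [ 0.49  0.5  -0.09  0.   -0.97 -1.36] F [-0.3 -0.3  0.5] tilt [ 0. -0. -1.]
```

View pics/s2.png

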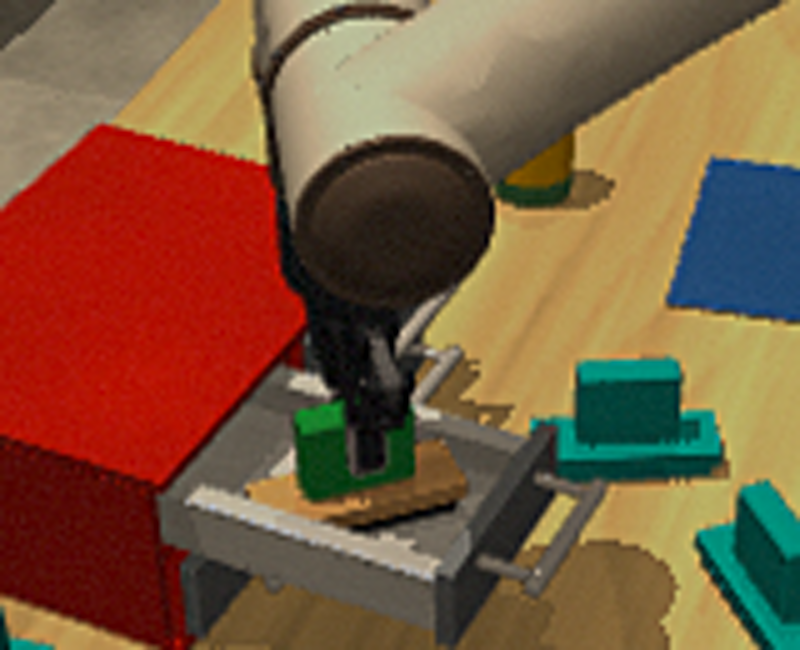

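Grasped (21.4 mm, 58 N); the finger is at (368,450) on the grip, with no force on the wrist. Lift 3 mm (there are 7 mm under the lips), then turn slowly.

Emit:
{"fn": "carry_out", "kwargs": {"slide": [[0,0,-0.0015],[0,0,-0.003],[0,0,-0.003],[0,0,-0.003],[0,0,-0.003],[0,0,-0.003],[0,0,-0.003],[0,0,-0.003]], "roll": [0,0,2,6,10,14,18,22], "claw": [0.01,0.01,0.01,0.01,0.01,0.01,0.01,0.01]}}

```text
clock: 6.35
position: [624.2, 149.1, 296.5]
ee_rot: [-0.155, 0.988, 0.0, -0.0]
contact_force: [-0.1, 0.8, -2.1]
gripper_width: 21.3
grasp_force: 58.4
```

Emit:
{"fn": "carry_out", "kwargs": {"slide": [[0,0,0],[0,0,0],[0,0,0],[0,0,0],[0,0,0],[0,0,0],[0,0,0],[0,0,0]], "roll": [4,8,12,16,20,23,24,24], "claw": [0.01,0.01,0.01,0.01,0.01,0.01,0.01,0.01]}}

```text
clock: 7.35
position: [624.3, 149.1, 296.6]
ee_rot: [0.052, 0.999, -0.0, -0.0]
contact_force: [-0.2, -0.8, -1.9]
gripper_width: 21.5
grasp_force: 58.4
```

```bash
python3 - <<'E'
from h import *
s=read_state();print(s["contact_force"].round(1),s["wrist_torque"].round(2),s["grasp_force"],s["gripper_width"]);go([624.5,151,480],84)
p=get_image("side");save(p,"s3.png",(220,130,380,260),5)
E
```

```text
[-0.2 -0.8 -1.9] [ 0.07  0.04 -0.04] 58.419846296310425 21.467296988739793
tooly 84.05 slide [   0.     1.9 -183.4] roll 0.0 j [ 0.49  0.5  -0.09 -0.   -0.98 -2.16] F [-0.2 -0.8 -1.9] tilt [-0. -0. -1.]
```

View pics/s3.png

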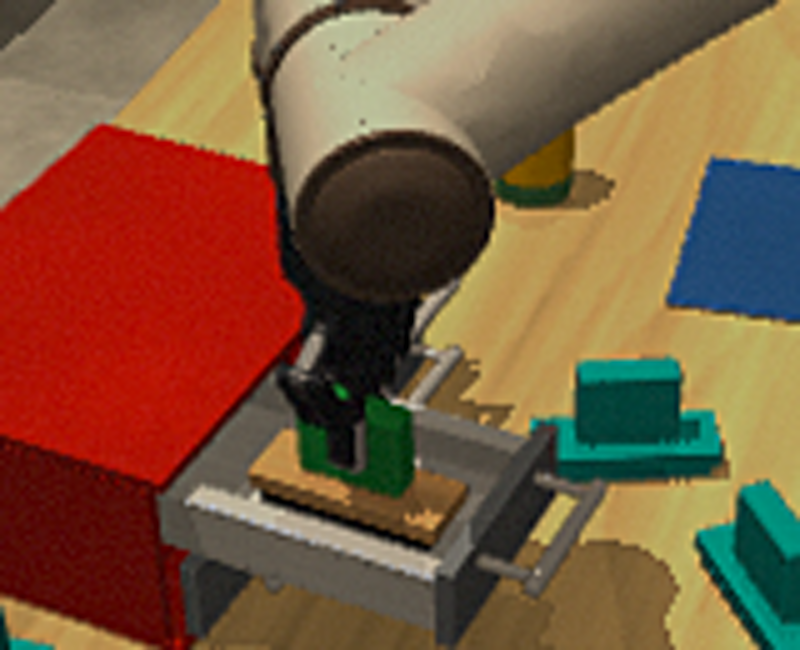

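The brush lies straight, freed and carried (2 N, finger near grip's middle at (348,440)). Lifting out.

Emit:
{"fn": "carry_out", "kwargs": {"slide": [[0,0,-0.006],[0,0,-0.016],[0,0,-0.03],[0,0,-0.05],[0,0,-0.075],[0,0,-0.1],[0,0,-0.125],[0,0,-0.14]], "roll": [0,0,0,0,0,0,0,0], "claw": [0.01,0.01,0.01,0.01,0.01,0.01,0.01,0.01]}}

```text
clock: 8.4
position: [624.2, 149.0, 439.4]
ee_rot: [0.052, 0.999, 0.001, 0.002]
contact_force: [-0.2, -0.6, -2.1]
gripper_width: 21.6
grasp_force: 58.5
```

```bash
python3 - <<'E'
from h import *
s=read_state();print(s["contact_force"].round(1),s["grasp_force"],s["gripper_width"])
go([424,-321,437],95)
p=get_image("side");print([(d["at"],round(d["conf"],2),world(p,d["at"]).round()) for d in place_of(p,"drawer_handle")+place_of(p,"brush")])
C=cloud(p);h,sa,v=cv2.split(cv2.cvtColor(p["img"],cv2.COLOR_RGB2HSV));X,Y,Z=C[...,0],C[...,1],C[...,2]
w=C[(h>45)&(h<75)&(sa>100)&(X>540)&(X<720)&(Y>80)&(Y<260)&(Z>150)];x=np.array([.994,-.106]);t=(w[:,:2]-s["position"][:2])@x
print(len(w),np.percentile(t,[1,50,99]),w[:,2].min(),w[:,2].max())
E
```

```text
[-0.2 -0.6 -2.1] 58.473933935165405 21.59472097856285
tooly 84.05 slide [ 150.4 -488.3    1.2] roll -10.9 j [ 0.49  0.39  0.11  0.   -1.28 -2.16] F [-0.2 -0.6 -2.1] tilt [ 0.003  0.001 -1.   ]
[([332.3, 239.2], 0.87, array([496., 175., 110.])), ([287.3, 191.6], 0.74, array([624., 170., 237.])), ([345.6, 223.3], 0.9, array([507., -14.,  14.])), ([367.2, 299.3], 0.85, array([368., 276.,  23.])), ([286.1, 192.3], 0.77, array([627., 170., 234.])), ([220.5, 274.2], 0.74, array([773., 318.,  22.])), ([372.2, 249.9], 0.56, array([397.,  95.,  28.]))]
339 [-31.12910905 -13.86695852  32.09805995] 231.2662169492604 422.3862903248665
```

Emit:
{"fn": "carry_out", "kwargs": {"slide": [[0.006,-0.02,0],[0.018,-0.06,0],[0.033,-0.107,0],[0.048,-0.156,0],[0.063,-0.205,0],[0.078,-0.254,0],[0.093,-0.303,0],[0.108,-0.352,0]], "roll": [0,-1,-2,-4,-6,-8,-10,-11], "claw": [0.01,0.01,0.01,0.01,0.01,0.01,0.01,0.01]}}

```text
clock: 9.55
position: [478.5, -191.6, 435.8]
ee_rot: [-0.044, 0.999, 0.0, -0.001]
contact_force: [0.1, -0.5, -2.6]
gripper_width: 21.1
grasp_force: 58.7
```

```bash
python3 - <<'E'
from h import *
s=read_state();print(s["contact_force"].round(1),s["grasp_force"])
go([424,-321,260],95)
E
```

```text
[ 0.1 -0.5 -2.6] 58.687618374824524
tooly 95.06 slide [  65.3 -124.2  175.9] roll 0.1 j [-0.07  0.18 -0.21 -0.   -1.19 -1.42] F [ 0.1 -0.5 -2.6] tilt [-0.002  0.    -1.   ]
```

Emit:
{"fn": "carry_out", "kwargs": {"slide": [[0.018,-0.034,0],[0.038,-0.072,0.01],[0.056,-0.106,0.03],[0.066,-0.125,0.06],[0.066,-0.125,0.1],[0.066,-0.125,0.14],[0.066,-0.125,0.17],[0.066,-0.125,0.185]], "roll": [0,0,0,0,0,0,0,0], "claw": [0.01,0.01,0.01,0.01,0.01,0.01,0.01,0.01]}}

```text
clock: 10.55
position: [424.1, -320.1, 249.5]
ee_rot: [-0.044, 0.999, 0.001, -0.002]
contact_force: [-0.8, -0.4, -1.9]
gripper_width: 21.3
grasp_force: 58.7
```

```bash
python3 - <<'E'
from h import *
s=read_state();print(s["contact_force"].round(1),s["grasp_force"])
go([424,-321,220],95)
p=get_image("side");save(p,"s4.png",(330,80,490,210),5)
C=cloud(p);h,sa,v=cv2.split(cv2.cvtColor(p["img"],cv2.COLOR_RGB2HSV));X,Y,Z=C[...,0],C[...,1],C[...,2]
w=C[(h>8)&(h<28)&(sa>60)&(X>330)&(X<520)&(Y>-380)&(Y<-260)&(Z>15)&(Z<90)]
print(len(w),np.percentile(w,[2,50,98],axis=0).round(1))
E
```

```text
[-0.8 -0.4 -1.9] 58.70394229888916
tooly 95.0 slide [ 0.1 -1.  29.5] roll -0.0 j [-0.34  0.4  -0.42 -0.   -0.76 -1.14] F [-0.8 -0.4 -1.9] tilt [-0.004  0.002 -1.   ]
246 [[ 367.8 -342.1   43.7]
 [ 422.5 -301.9   57.2]
 [ 483.3 -290.    61.9]]
```

View pics/s4.png

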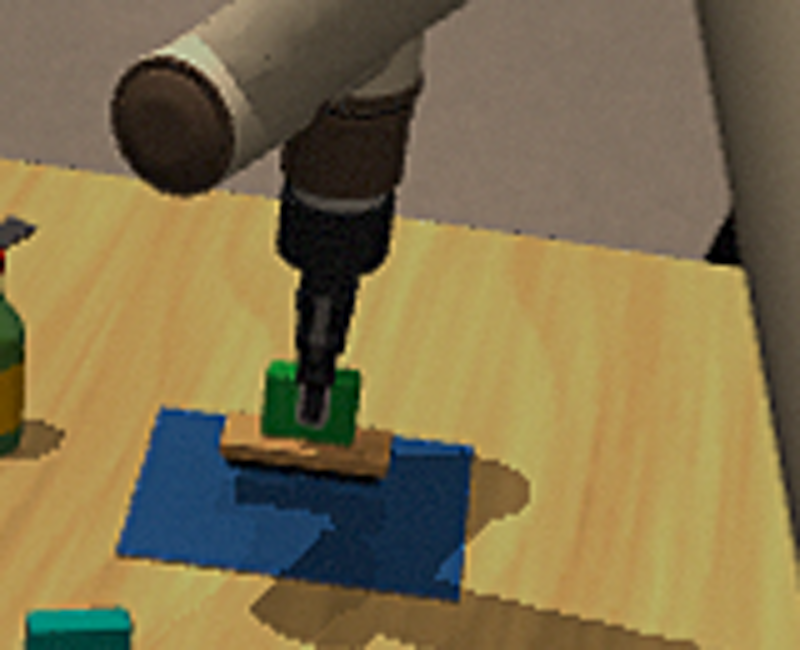

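The brush hangs level, centred over the mat (310,440 in the crop), about 30 mm up. Lowering slowly.

Emit:
{"fn": "carry_out", "kwargs": {"slide": [[0,-0.001,0.006],[0,-0.001,0.013],[0,-0.001,0.019],[0,-0.001,0.023],[0,-0.001,0.025],[0,-0.001,0.0265],[0,-0.001,0.0275],[0,-0.001,0.0275]], "roll": [0,0,0,0,0,0,0,0], "claw": [0.01,0.01,0.01,0.01,0.01,0.01,0.01,0.01]}}

```text
clock: 11.6
position: [425.8, -321.1, 224.2]
ee_rot: [-0.044, 0.999, -0.0, 0.0]
contact_force: [0.3, -0.2, -1.5]
gripper_width: 21.2
grasp_force: 58.7
```

Emit:
{"fn": "carry_out", "kwargs": {"slide": [[0,0,0.0005],[0,0,0.001],[0,0,0.0015],[0,0,0.002]], "roll": [0,0,0,0], "claw": [0.01,0.01,0.01,0.01]}}

```text
clock: 12.1
position: [425.7, -321.1, 222.2]
ee_rot: [-0.044, 0.999, 0.0, -0.0]
contact_force: [0.2, -0.2, -2.6]
gripper_width: 21.4
grasp_force: 58.7
```

Emit:
{"fn": "carry_out", "kwargs": {"slide": [[0,0,0.0005],[0,0,0.001],[0,0,0.0015],[0,0,0.002]], "roll": [0,0,0,0], "claw": [0.01,0.01,0.01,0.01]}}

```text
clock: 12.6
position: [425.7, -321.1, 220.2]
ee_rot: [-0.044, 0.999, 0.0, 0.0]
contact_force: [0.5, 1.1, -2.0]
gripper_width: 21.2
grasp_force: 58.7
```

Emit:
{"fn": "carry_out", "kwargs": {"slide": [[0,0,0.0005],[0,0,0.001],[0,0,0.001]], "roll": [0,0,0], "claw": [0.01,0.01,0.01]}}

```text
clock: 12.98
position: [425.7, -321.1, 219.8]
ee_rot: [-0.044, 0.999, -0.0, 0.0]
contact_force: [-1.7, 1.4, 5.4]
gripper_width: 21.2
grasp_force: 59.6
```

Touched down. Releasing gently, then straight up.

Emit:
{"fn": "carry_out", "kwargs": {"slide": [[0,0,-0.0005],[0,0,-0.0005],[0,0,-0.0005],[0,0,-0.0005],[0,0,-0.0005],[0,0,-0.0005],[0,0,-0.0005],[0,0,-0.0005]], "roll": [0,0,0,0,0,0,0,0], "claw": [0.02,0.022,0.025,0.03,0.036,0.042,0.05,0.055]}}

```text
clock: 13.98
position: [425.7, -321.1, 219.7]
ee_rot: [-0.044, 0.999, -0.0, 0.0]
contact_force: [0.2, 0.5, -0.2]
gripper_width: 54.9
grasp_force: 0.0
```

Emit:
{"fn": "carry_out", "kwargs": {"slide": [[0,0,-0.008],[0,0,-0.022],[0,0,-0.045],[0,0,-0.075],[0,0,-0.11],[0,0,-0.15],[0,0,-0.185],[0,0,-0.2]], "roll": [0,0,0,0,0,0,0,0], "claw": [0.055,0.055,0.055,0.055,0.04,0.02,0.0,0.0]}}

```text
clock: 14.98
position: [425.5, -321.1, 423.0]
ee_rot: [-0.044, 0.999, -0.001, 0.002]
contact_force: [-0.8, -0.1, -0.1]
gripper_width: -0.0
grasp_force: 0.0
```

```bash
python3 - <<'E'
from h import *
s=read_state();print(s["contact_force"].round(1),s["gripper_width"])
for n in("side","top"):
    p=get_image(n)
    C=cloud(p);h,sa,v=cv2.split(cv2.cvtColor(p["img"],cv2.COLOR_RGB2HSV));X,Y,Z=C[...,0],C[...,1],C[...,2]
    w=C[(h>45)&(h<75)&(sa>100)&(X>330)&(X<520)&(Y>-380)&(Y<-260)&(Z>60)]
    if len(w)>5: print(n,len(w),cv2.minAreaRect(w[:,:2].astype(np.float32)),w[:,2].max())
    C2=C[(sa<70)&(X>470)&(X<515)&(Y>60)&(Y<280)&(Z>100)&(Z<120)]
    print("bar",len(C2),cv2.minAreaRect(C2[:,:2].astype(np.float32)),np.median(C2,axis=0))
    print([(d["at"],round(d["conf"],2),world(p,d["at"]).round(1), world(p,d["at"],z=108).round(1)) for d in place_of(p,"drawer_handle")])
    save(p,n+"5.png")
E
```

```text
[-0.8 -0.1 -0.1] -0.004008926419596402
side 171 ((426.96588134765625, -309.6233215332031), (65.39443969726562, 62.415794372558594), 46.16758728027344) 421.1223726853296
bar 106 ((504.7954406738281, 164.96139526367188), (101.14388275146484, 25.705305099487305), 85.5867691040039) [497.29238273 169.27635389 112.42605503]
[([333.9, 239.6], 0.86, array([522.7,  62.6,   5. ]), array([491.7, 173. , 108. ]))]
top 157 ((413.8581848144531, -300.6615905761719), (61.28055191040039, 72.0772933959961), 30.5083065032959) 412.01623052998366
bar 116 ((500.25897216796875, 162.24061584472656), (26.010330200195312, 92.52625274658203), 0.8820550441741943) [496.81457315 160.34811329 111.65002973]
[([271.2, 220.6], 0.81, array([492. , 154.1, 107.4]), array([491.9, 154. , 108. ]))]
```

View pics/side5.png

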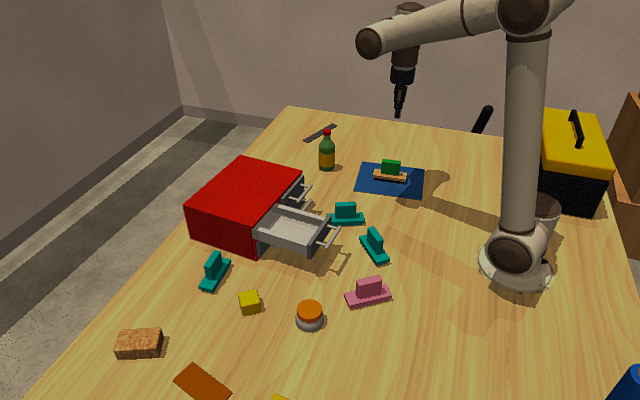

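The brush stands upright on the mat's middle (390,170) and the drawer is empty. Now to the drawer handle, at about (494,164).

```bash
python3 - <<'E'
from h import *
go([435,170.5,420],84)
E
```

```text
tooly 95.02 slide [-52.6 488.6  -0.7] roll 11.0 j [-0.34  0.22 -0.19 -0.   -1.16 -1.14] F [-0.3  0.7 -0.9] tilt [-0.001  0.001 -1.   ]
```

Emit:
{"fn": "carry_out", "kwargs": {"slide": [[-0.003,0.025,0],[-0.008,0.075,0],[-0.014,0.13,0],[-0.02,0.185,0],[-0.026,0.24,0],[-0.032,0.295,0],[-0.038,0.35,0],[-0.043,0.4,0]], "roll": [0,1,3,5,7,9,10,11], "claw": [0,0,0,0,0,0,0,0]}}

```text
clock: 16.18
position: [432.8, 83.0, 418.1]
ee_rot: [0.052, 0.999, -0.001, -0.001]
contact_force: [0.1, -0.0, -0.5]
gripper_width: 0.1
grasp_force: 0.0
```

```bash
python3 - <<'E'
from h import *
go([435,170.5,266],84)
E
```

```text
tooly 84.04 slide [  6.5  87.6 151.9] roll 0.0 j [ 0.56  0.05 -0.39 -0.   -1.13 -2.23] F [ 0.1 -0.  -0.5] tilt [-0.003 -0.001 -1.   ]
```

Emit:
{"fn": "carry_out", "kwargs": {"slide": [[0.002,0.03,0],[0.005,0.07,0.01],[0.0065,0.0876,0.035],[0.0065,0.0876,0.07],[0.0065,0.0876,0.105],[0.0065,0.0876,0.135],[0.0065,0.0876,0.152],[0.0065,0.0876,0.152]], "roll": [0,0,0,0,0,0,0,0], "claw": [0,0,0,0,0,0,0,0]}}

```text
clock: 17.18
position: [435.2, 168.3, 265.2]
ee_rot: [0.052, 0.999, -0.002, -0.003]
contact_force: [-0.3, -0.1, 0.9]
gripper_width: -0.4
grasp_force: 0.0
```

Emit:
{"fn": "carry_out", "kwargs": {"slide": [[-0.006,0,0],[-0.013,0,0],[-0.02,0,0],[-0.026,0,0],[-0.032,0,0],[-0.037,0,0],[-0.041,0,0],[-0.045,0,0]], "roll": [0,0,0,0,0,0,0,0], "claw": [0,0,0,0,0,0,0,0]}}

```text
clock: 18.18
position: [481.0, 164.2, 267.7]
ee_rot: [0.052, 0.999, -0.0, -0.0]
contact_force: [0.3, 0.2, 0.8]
gripper_width: 0.2
grasp_force: 0.6
```

```bash
python3 - <<'E'
from h import *
s=read_state();print(s["contact_force"].round(1),s["position"])
p=get_image("side");save(p,"s6.png",(220,150,380,280),5)
E
```

```text
[0.3 0.2 0.8] [480.96340438 164.22924657 267.66411645]
```

View pics/s6.png

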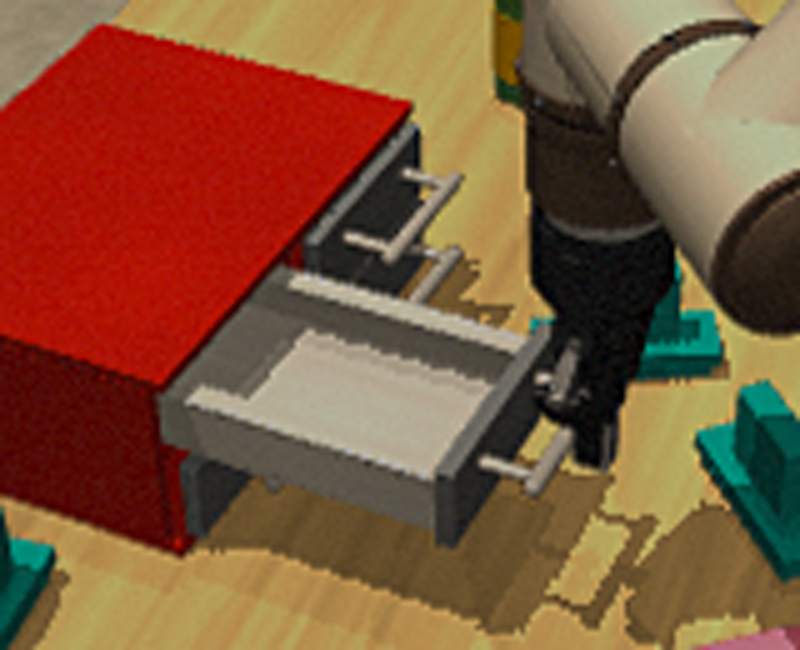

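The finger (595,440) is just in front of the bar (570,450), between its stems. Pushing along.

Emit:
{"fn": "carry_out", "kwargs": {"slide": [[-0.003,0,0],[-0.006,0,0],[-0.01,0,0],[-0.015,0,0],[-0.022,0,0],[-0.03,0,0],[-0.038,0,0],[-0.046,0,0]], "roll": [0,0,0,0,0,0,0,0], "claw": [0,0,0,0,0,0,0,0]}}

```text
clock: 19.23
position: [527.1, 159.3, 267.6]
ee_rot: [0.052, 0.999, -0.0, -0.0]
contact_force: [-1.0, 0.3, 0.2]
gripper_width: -0.4
grasp_force: 0.6
```

Emit:
{"fn": "carry_out", "kwargs": {"slide": [[-0.008,0,0],[-0.016,0,0],[-0.024,0,0],[-0.032,0,0],[-0.04,0,0],[-0.048,0,0],[-0.055,0,0],[-0.06,0,0]], "roll": [0,0,0,0,0,0,0,0], "claw": [0,0,0,0,0,0,0,0]}}

```text
clock: 20.23
position: [586.7, 153.3, 267.7]
ee_rot: [0.052, 0.999, 0.0, 0.0]
contact_force: [-1.7, 0.1, 0.5]
gripper_width: 0.1
grasp_force: 0.6
```

Emit:
{"fn": "carry_out", "kwargs": {"slide": [[-0.004,0,0],[-0.008,0,0],[-0.012,0,0],[-0.016,0,0],[-0.019,0,0],[-0.022,0,0],[-0.025,0,0],[-0.028,0,0]], "roll": [0,0,0,0,0,0,0,0], "claw": [0,0,0,0,0,0,0,0]}}

```text
clock: 21.22
position: [614.2, 150.4, 267.7]
ee_rot: [0.052, 0.999, 0.0, 0.0]
contact_force: [-1.4, 0.2, 0.6]
gripper_width: 0.1
grasp_force: 0.5
```

```bash
python3 - <<'E'
from h import *
s=read_state();print(s["contact_force"].round(1),s["position"])
p=get_image("side")
print([(d["at"],round(d["conf"],2),world(p,d["at"],z=108).round(1)) for d in place_of(p,"drawer_handle")])
save(p,"s7.png",(220,150,380,280),5)
E
```

```text
[-1.4  0.2  0.6] [614.22320189 150.38153804 267.72277667]
[([291.3, 225.4], 0.91, array([623.5, 154.3, 108. ]))]
```

View pics/s7.png

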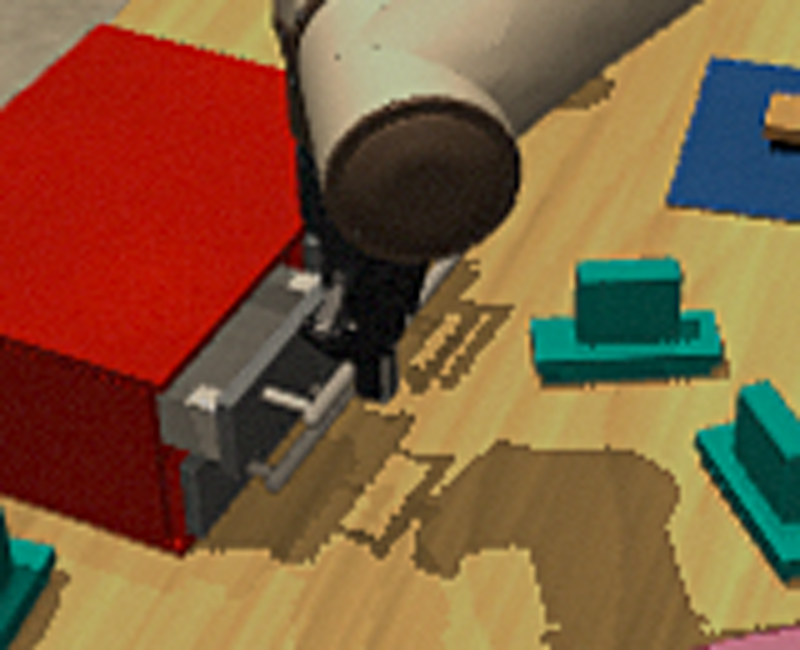

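The drawer follows on the bar (330,390), with about 25 mm left to go. Slower now.

Emit:
{"fn": "carry_out", "kwargs": {"slide": [[-0.002,0,0],[-0.004,0,0],[-0.006,0,0],[-0.008,0,0],[-0.0095,0,0],[-0.011,0,0],[-0.0125,0,0],[-0.014,0,0]], "roll": [0,0,0,0,0,0,0,0], "claw": [0,0,0,0,0,0,0,0]}}

```text
clock: 22.32
position: [628.1, 148.9, 267.7]
ee_rot: [0.052, 0.999, 0.0, 0.0]
contact_force: [-1.4, 1.0, 1.4]
gripper_width: 0.1
grasp_force: 0.5
```

Emit:
{"fn": "carry_out", "kwargs": {"slide": [[-0.001,0,0],[-0.002,0,0],[-0.003,0,0],[-0.004,0,0]], "roll": [0,0,0,0], "claw": [0,0,0,0]}}

```text
clock: 22.82
position: [631.5, 148.6, 267.6]
ee_rot: [0.052, 0.999, -0.0, -0.001]
contact_force: [-4.8, 2.7, 2.5]
gripper_width: -0.1
grasp_force: 2.3
```

Emit:
{"fn": "carry_out", "kwargs": {"slide": [[-0.001,0,0],[-0.002,0,0],[-0.003,0,0],[-0.004,0,0]], "roll": [0,0,0,0], "claw": [0,0,0,0]}}

```text
clock: 23.32
position: [634.0, 148.5, 267.6]
ee_rot: [0.052, 0.999, -0.001, -0.003]
contact_force: [-9.1, 2.6, 6.6]
gripper_width: 0.1
grasp_force: 4.7
```

Emit:
{"fn": "carry_out", "kwargs": {"slide": [[-0.001,0,0],[-0.002,0,0],[-0.003,0,0]], "roll": [0,0,0], "claw": [0,0,0]}}

```text
clock: 23.7
position: [638.8, 147.8, 267.7]
ee_rot: [0.052, 0.999, -0.0, -0.0]
contact_force: [-0.9, 0.1, 0.9]
gripper_width: -0.1
grasp_force: 0.5
```

Past the catch. Following on gently to make sure it is home.

Emit:
{"fn": "carry_out", "kwargs": {"slide": [[-0.001,0,0],[-0.002,0,0],[-0.003,0,0]], "roll": [0,0,0], "claw": [0,0,0]}}

```text
clock: 24.08
position: [642.2, 147.3, 267.6]
ee_rot: [0.052, 0.999, 0.0, 0.0]
contact_force: [-0.5, 0.9, -0.3]
gripper_width: -0.4
grasp_force: 0.0
```

Emit:
{"fn": "carry_out", "kwargs": {"slide": [[-0.0007,0,0],[-0.0014,0,0],[-0.002,0,0]], "roll": [0,0,0], "claw": [0,0,0]}}

```text
clock: 24.45
position: [643.1, 147.3, 267.5]
ee_rot: [0.052, 0.999, -0.0, -0.002]
contact_force: [-6.6, 0.9, 2.5]
gripper_width: 0.2
grasp_force: 3.1
```

It is against the stop, lightly pressed. Backing off.

Emit:
{"fn": "carry_out", "kwargs": {"slide": [[0.004,0,0],[0.012,0,0],[0.025,0,0],[0.04,0,0],[0.06,0,-0.015],[0.08,0,-0.045],[0.1,0,-0.085],[0.11,0,-0.11]], "roll": [0,0,0,0,0,0,0,0], "claw": [0,0,0,0,0,0,0,0]}}

```text
clock: 25.45
position: [533.1, 158.7, 380.0]
ee_rot: [0.052, 0.999, 0.001, 0.001]
contact_force: [-0.3, 0.0, 0.8]
gripper_width: 0.0
grasp_force: 0.0
```

```bash
python3 - <<'E'
from h import *
p=get_image("side")
print([(d["at"],round(d["conf"],2),world(p,d["at"],z=108).round(1)) for d in place_of(p,"drawer_handle")])
save(p,"s8.png",(200,120,440,340),3)
C=cloud(p);h,sa,v=cv2.split(cv2.cvtColor(p["img"],cv2.COLOR_RGB2HSV));X,Y,Z=C[...,0],C[...,1],C[...,2]
w=C[(h>8)&(h<28)&(sa>60)&(X>330)&(X<520)&(Y>-400)&(Y<-240)&(Z>15)&(Z<50)]
print(len(w),np.percentile(w,[2,50,98],axis=0).round(1))
E
```

```text
[([281.6, 224.4], 0.84, array([651.2, 159. , 108. ])), ([388.8, 180.0], 0.41, array([ 406.9, -159.7,  108. ]))]
239 [[ 370.2 -340.    15.8]
 [ 426.5 -304.7   27.4]
 [ 485.  -292.5   33. ]]
```

View pics/s8.png

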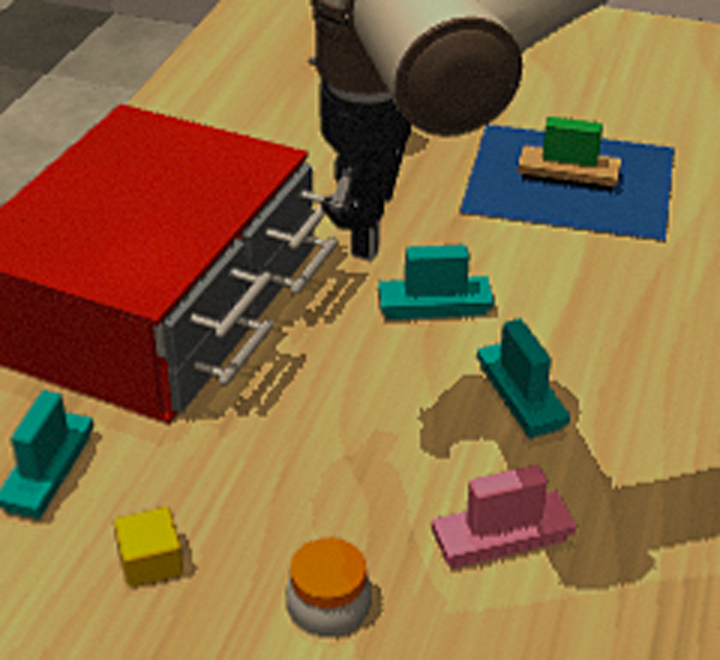

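The drawer front is flush with its neighbours (235,300). The brush stands in the middle of the mat (570,160), and the bottle, tin and wax block were not touched. Handing in.

```bash
python3 -c "
from bench import *
print(job_done())"
```

```text
the job is handed in; nothing more can be done
None
```

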